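Dip the humidity probe through the desiccator's neck

ROBOT

A 6-joint arm with a two-finger parallel gripper is mounted at the origin on the work surface. World frame = base frame: x ahead of the robot, y to its left, z up, the work surface at z = 0. Lengths are in m, angles in degrees, forces in N, time in s.
With the tool pointing down it reaches from about 0.375 to 0.75 m from the base axis. Payload 9 kg.
Tool frame: the origin (TCP) lies where the fingers leave the gripper's body, on its centre line; the fingertips stand 73 mm ahead of it and the grasp point (between the pads) lies 54 mm ahead of it (robot.tip_reach is the distance from the TCP to the fingertips, in m); z points along the fingers, y is the direction in which the jaws open and shut (so a half turn about z gives the same grasp; the last joint's range is limited). The gripper opens to 85 mm and grips with 20 to 120 N. Pads are 22 mm wide; open, the fingers measure 114 mm over their backs; the gripper's body (76 mm by 85 mm) begins 54 mm behind the grasp point. The pads swing forward as they close: fully open they stand 13 mm farther back than shut.
Start: joints at [-86.156, 5.964, 5.575, 89.605, 0, 77.527], TCP at [0.169, -0.576, 0.304] pointing down, gripper open.
Joint ranges: [-171.21, 171.21], [-48.23, 106.86], [-62.78, 66.21], [-105.2, 120.99], [-86.42, 89.51], [-180, 180]. Speed limits (degrees/s): [127.2, 127.2, 147.25, 180, 180, 180].

INTERFACE

Orientations are given as [roll, pitch, yaw] about the fixed x, y, z axes, in that order (R = Rz(yaw) Ry(pitch) Rx(roll)).
In Python, from plant import robot gives the robot as it stands. Calls block until the motion is done:
- robot.move_pose(position, orientation): joint-space move of the TCP to a pose.
- robot.line_to(position, vel=0.15, rotation=None, guard=None): straight line of the TCP; rotation=None keeps the orientation; vel is the mean speed in m/s. With guard (N) it stops when the force on the tool has changed by that much, and returns True; else False.
- robot.goto_joints(angles): joint-space move.
- robot.set_gripper(opening): finger opening in m; the grip force is fixed at half the most; returns when the fingers have stopped.
- robot.pause(seconds).
- robot.ik(position, orientation): joint angles nearest the present ones, or None.
- robot.observe(): the state.
- robot.grab_frame(name): name is "scene" or "side" or "wrist"; returns the picture (384x512x3 uint8, blue, green, red); there is no depth.
- robot.get_calibration(name): a dict with "vertical_fov" (degrees; the focal length in pixels is half the picture's height over the tangent of half this angle, whatever the lens; pixels are square), "cx", "cy" (the principal point, pixels), "k1" (the pictures are not rectified: a ray, as slopes to the right and down, at radius r is drawn at 1 + k1 r^2 times it, then the intrinsics apply), "rvec" (rotation vector, rad) and "tvec" (3), from world to camera coordinates, as OpenCV has them. Camera axes: x right, y down, z forward; pixel columns grow to the right and rows downward; lengths in m; the calibration is good to about 2 mm. A picture is of the moment at which its call begins: read the wrist's pose just before it. get_calibration takes no time and is no camera call; for the wrist camera it gives the pose at the moment of the call.
A pose or a line that the arm cannot do raises robot.IKError and nothing moves.
- robot.job_done(): hands the job in, once; it reports no verdict.
The state is a dict: "time": time; "q": joint angles; "qvel": joint speeds; "joint_torque": joint torques, N m; "tool_pos": TCP position; "tcp_rot": TCP orientation; "ft_force": force on the tool from outside, world axes, zero at the start; "torque": the same for the moment, N m; "gripper_width": finger opening in m.
Only numpy, scipy, OpenCV 4.12 (cv2) and the standard library are available. Lean on these libraries where they do the work, as an engineer would, in place of code of your own. Each camera call takes 0.05 s, during which the arm holds its last target. There are 200 camera calls.

TASK

Check the dryness in the desiccator: lift the loose blue cap, which has a black knob, off its neck and set it down gently, knob up, on the steel tray. Then take the humidity probe out of its storage tube and lower it upright through the open neck, without the probe ever touching the desiccator (the neck is greased), until the red ring on the rod is level with the neck's mouth. Finish while holding it there, centred in the neck, upright and still, and leave everything else on the bench as it stands.

Things in the scene. Friction and masses are not known exactly. Their poses are not given: they have to be found in the camera images.
- desiccator: small desiccator, fixed: black bowl, clear dome (152 mm across at 76 to 90 mm up), on the dome a white upright neck, a tube of 36 mm outer and 24 mm inner diameter from 138 to 165 mm above the bench, covered by the cap. Its bore is straight for 27 mm, then opens into the hollow dome; the white plate inside is 57 mm above the bench. Origin: centre of its underside, on the neck's axis; z up
- neck_mouth (a point): centre of the neck's open top end (its mouth), 165 mm above the bench; z up along the bore
- cap: loose blue cap on the neck: disc 48 mm across with a skirt that hangs 8 mm down around the neck's outside (41 mm inside; nothing enters the bore) and an upright black knob on top. The disc runs from 8 to 12 mm above the origin. Origin: centre of the skirt's lower edge (8 mm below the mouth when on the neck), z up through the knob. About 60 g
- cap_knob (a point): middle of the cap's knob, a plain upright cylinder of 20 mm diameter that runs from 12 to 40 mm above the cap's origin; this point is 26 mm above it
- tray: shallow steel tray fixed to the bench, 150 mm (its x) by 120 mm (its y), rim 14 mm high, 3 mm walls and floor. Origin: centre of its underside; inner floor 3 mm above it
- probe_stand: storage tube on a round dark foot (84 mm across, 12 mm high), fixed to the bench: an upright grey tube of 32 mm outer and 18 mm inner diameter, its open top 125 mm above the bench. Origin: centre of its underside
- stand_mouth (a point): centre of the storage tube's open top, 125 mm above the bench
- probe: wireless humidity probe, upright in its storage tube: steel rod, 12 mm diameter, 110 mm long, brass filter at the tip; above it a black round handle, 26 mm diameter, 110 to 182 mm above the tip, yellow band near its top. The handle's foot rests on the tube's top, the tip hangs 15 mm above the bench. Origin: the rod's tip, z up through the handle. About 130 g
- probe_mark (a point): centre of the red ring (4 mm wide) round the probe's rod, 70 mm above the tip and 40 mm below the handle; z along the probe
- probe_grip (a point): point on the probe's axis in its handle, 138 mm above the tip, 28 mm above the handle's lower end
- weighing_jar: bystander: small glass jar with white cap, 48 mm across, 55 mm high; origin under its centre
- spatula: bystander: steel lab spatula with an orange grip, 132 mm long, lying on the bench; origin under its middle
- beaker: bystander: glass beaker, 68 mm across, 85 mm high; origin under its centre
- red_bottle: bystander: glass bottle with red cap, 60 mm across, 110 mm high; origin under its centre
- blue_bottle: bystander: glass bottle with blue cap, 80 mm across, 170 mm high; origin under its centre
- cuvette_rack: bystander: blue rack with eight square holes, 70 x 130 x 35 mm; origin under its centre
- crucible: bystander: white porcelain crucible, 48 mm across, 36 mm high; origin under its centre

How it is judged (in metres and radians):
On the way, in this order (a step that is already met when the one before it is completed fails the run):
1. the cap is lifted clear of the neck in the gripper (z of cap in the frame of neck_mouth above 0.012 m and contact force between cap and the fingers above 0.5 N), for 0.1 s.
2. the cap stands knob up on the tray, let go (z of cap in the frame of tray between 0 and 0.008 m and x of cap in the frame of tray between -0.06 and 0.06 m and y of cap in the frame of tray between -0.045 and 0.045 m and angle between cap's own z axis and vertical below 0.1 rad and contact force between cap and the arm below 0.1 N and contact force between cap and the fingers below 0.1 N and linear speed of cap below 0.02 m/s), for 0.2 s.
3. the probe is out of its storage tube, held by the gripper (z of probe in the frame of stand_mouth above 0.01 m and contact force between probe and the fingers above 1 N), for 0.1 s.
At the end, for the whole second after the job is handed in: The gripper holds the probe upright (within 4 degrees) and still in the neck, its axis within 4 mm of the neck's axis at the mouth, the red ring level with the mouth within 8 mm, not touching the desiccator; the cap stands knob up within the tray, let go and at rest (all of step 2 and horizontal distance between probe_mark and neck_mouth below 0.004 m and z of probe_mark in the frame of neck_mouth between -0.008 and 0.008 m and angle between probe's own z axis and vertical below 0.07 rad and linear speed of probe below 0.01 m/s and angular speed of probe below 0.1 rad/s and contact force between probe and the fingers above 1 N and contact force between probe and desiccator below 0.1 N); the arm keeps its last pose, push and grip.
It fails at once if the probe touches the desiccator (contact force between probe and desiccator above 0.15 N).
It fails at once if the cap is dropped (falls free faster than 0.6 m/s, about 2 cm) (linear speed of cap above 0.6 m/s and contact force between cap and the fingers below 0.05 N).
It fails at once if a bystander is moved by more than 2 cm (distance of any of weighing_jar, spatula, beaker, red_bottle, blue_bottle, cuvette_rack, crucible from where it was at the start of the episode above 0.02 m).
It also fails if it takes over 61 s, if anything falls off the work surface, if the arm or the gripper's body presses on something with over 40 N, if the wrist force passes 120 N, or if a joint passes its speed limit or range.

## Working session

There is one attempt and no reset: what is moved stays moved. The work goes in short steps, each a Python script; the robot and the scene stay as the last script left them, time stands still between calls to the robot, and variables do not carry over. Pictures are saved under pics/ and viewed, about 8 in all and at most 12, crops included, and the job is handed in when it is done.

```bash
mkdir -p pics; ls
python3 - <<'E'
from plant import robot
import cv2
for n in ("scene","side"):
    cv2.imwrite(f"pics/{n}0.png",robot.grab_frame(n)); print(n,robot.get_calibration(n))
print(robot.observe())
E
```

```text
pics
scene {'vertical_fov': 47.360390270613024, 'cx': 249.0644808586005, 'cy': 184.140271266884, 'k1': 0.02048739337622066, 'rvec': array([ 0.97603236,  2.65749409, -0.79566207]), 'tvec': array([ 0.40365166, -0.24048373,  1.9029324 ])}
side {'vertical_fov': 52.26140367833493, 'cx': 252.06516016944576, 'cy': 191.9066308510554, 'k1': -0.06817290389786355, 'rvec': array([ 0.88807445, -2.4065169 ,  1.18692382]), 'tvec': array([0.43772927, 0.34279063, 0.98648266])}
{'time': 0.1, 'q': array([-8.61540406e+01,  5.99751550e+00,  5.53015860e+00,  8.96048113e+01,
       -1.44181054e-04,  7.75289541e+01]), 'qvel': array([ 0.04706759, -0.11706669,  0.08273898,  0.00732779, -0.00103993,
        0.00289698]), 'joint_torque': array([ 8.06391123e-03, -5.58201528e+01,  5.04723394e+01,  1.29095427e-02,
       -1.04610340e-04,  3.57385375e-05]), 'tool_pos': array([ 0.16858684, -0.57559727,  0.30316331]), 'tcp_rot': array([-1.79929503e+02, -1.54436610e-02,  1.63169959e+01]), 'ft_force': array([-0.22162681, -0.26989984,  1.32240132]), 'torque': array([-0.03838907,  0.00010175, -0.04007896]), 'gripper_width': 0.0856930440587188}
```

View pics/scene0.png

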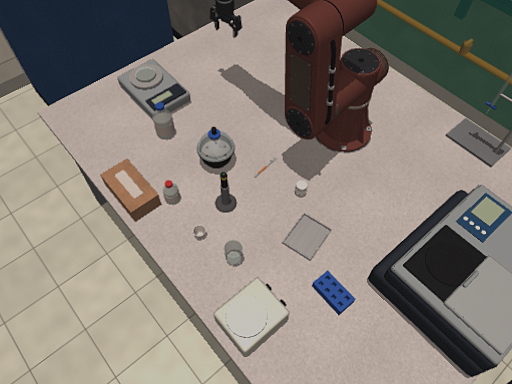

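View pics/side0.png

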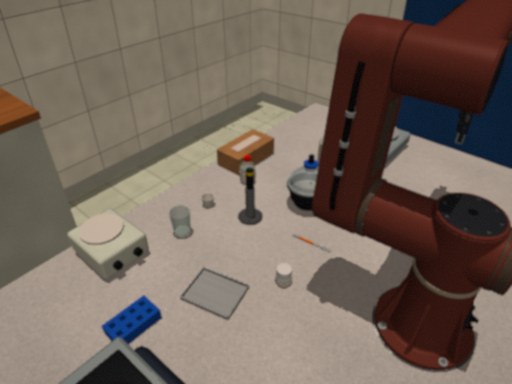

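Scene: desiccator at (216,148), its knob at (214,130), probe at (224,190), tray at (307,237). Side: knob at (311,160), probe at (250,195), tray at (215,292). Next I'll compute positions and zoom in.

```bash
cat > h.py <<'E'
from plant import robot
import numpy as np, cv2
def ray(cal,uv):
    f=192/np.tan(np.radians(cal["vertical_fov"]/2))
    d=(np.array(uv,float)-[cal["cx"],cal["cy"]])/f
    s=d.copy()
    for _ in range(20): s=d/(1+cal["k1"]*(s@s))
    R=cv2.Rodrigues(np.array(cal["rvec"]))[0]; t=np.array(cal["tvec"])
    v=R.T@np.array([*s,1]); return -R.T@t, v/np.linalg.norm(v)
def plane(cal,uv,z):
    o,v=ray(cal,uv); return o+v*(z-o[2])/v[2]
def tri(rays):
    A=sum(np.eye(3)-np.outer(v,v) for o,v in rays); b=sum((np.eye(3)-np.outer(v,v))@o for o,v in rays)
    p=np.linalg.solve(A,b); return p,[np.linalg.norm(np.cross(p-o,v)) for o,v in rays]
def proj(cal,p):
    f=192/np.tan(np.radians(cal["vertical_fov"]/2))
    c=cv2.Rodrigues(np.array(cal["rvec"]))[0]@np.array(p)+cal["tvec"]; s=c[:2]/c[2]
    return s*(1+cal["k1"]*(s@s))*f+[cal["cx"],cal["cy"]]
E
python3 - <<'E'
from h import *
C={n:robot.get_calibration(n) for n in("scene","side")}
P=np.set_printoptions(precision=4,suppress=True)
for n,uv,z in [("scene",(214,130),.183),("scene",(223,178),.19),("scene",(307,237),.01),("side",(311,160),.183),("side",(250,172),.19),("side",(215,292),.01),
 ("scene",(302,183),.05),("scene",(265,168),.01),("scene",(234,245),.085),("scene",(170,184),.11),("scene",(160,106),.17),("scene",(334,292),.03),("scene",(199,231),.03)]:
    print(n,uv,plane(C[n],uv,z))
a=cv2.imread("pics/scene0.png")[110:270,160:340]; b=cv2.imread("pics/side0.png")[140:330,170:330]
a=cv2.resize(a,(430,380),interpolation=3);b=cv2.resize(b,(320,380),interpolation=3)
cv2.imwrite("pics/z1.png",np.hstack([a,b]))
E
```

```text
scene (214, 130) [ 0.5152 -0.2229  0.183 ]
scene (223, 178) [ 0.6288 -0.0249  0.19  ]
scene (307, 237) [0.4871 0.2772 0.01  ]
side (311, 160) [ 0.5105 -0.2186  0.183 ]
side (250, 172) [ 0.6103 -0.0305  0.19  ]
side (215, 292) [0.4772 0.272  0.01  ]
scene (302, 183) [0.357  0.1113 0.05  ]
scene (265, 168) [ 0.3988 -0.0545  0.01  ]
scene (234, 245) [0.7325 0.1581 0.085 ]
scene (170, 184) [ 0.7631 -0.175   0.11  ]
scene (160, 106) [ 0.5965 -0.4689  0.17  ]
scene (334, 292) [0.5707 0.4872 0.03  ]
scene (199, 231) [0.7787 0.0112 0.03  ]
```

View pics/z1.png

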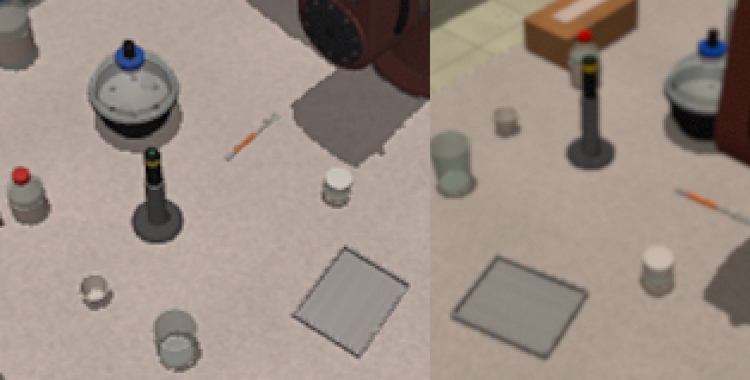

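Desiccator is near (0.512,-0.221), probe near (0.62,-0.028), tray near (0.482,0.275). I'll refine these with the wrist camera on the way.

Run:
```python
from h import *
import json
def snap(k):
    c=robot.get_calibration("wrist"); im=robot.grab_frame("wrist"); cv2.imwrite(f"pics/w{k}.png",im)
    json.dump({a:np.array(b).tolist() for a,b in c.items()},open(f"pics/w{k}.json","w")); return im
ims=[]
for k,(x,y,z,yaw) in enumerate([(.50,-.19,.40,-24+90),(.512,-.221,.36,66)]):
    q=robot.ik([x,y,z],[180,0,yaw]); print(q)
    robot.move_pose([x,y,z],[180,0,yaw]); robot.pause(.3); ims.append(snap(k)); o=robot.observe(); print(o["time"],o["tool_pos"],o["tcp_rot"],robot.tip_reach)
    c=robot.get_calibration("wrist"); print(ray(c,(c["cx"],c["cy"])),proj(c,(.512,-.221,.197)))
cv2.imwrite("pics/v1.png",cv2.resize(np.hstack(ims),(800,300)))
```

```text
[-34.82887721  -2.77909627   6.79157908  99.57067534   0.
  79.17112279]
2.325 [ 0.49990471 -0.19028601  0.39989307] [-1.79990333e+02 -2.07701575e-03  6.59679249e+01] 0.0726
(array([ 0.52730722, -0.13123638,  0.46963796]), array([-0.10357439, -0.23634349, -0.96613358])) [283.40871364 204.93794237]
[-36.78537439  -0.26989012   5.01408188  95.28397201   0.
  77.21462561]
3.0 [ 0.51214817 -0.22074788  0.36097161] [1.79917575e+02 1.62801836e-02 6.60255021e+01] 0.0726
(array([ 0.53940046, -0.16158409,  0.43067688]), array([-0.10205639, -0.23734678, -0.96604917])) [257.3727531  192.44386576]
```

View pics/v1.png

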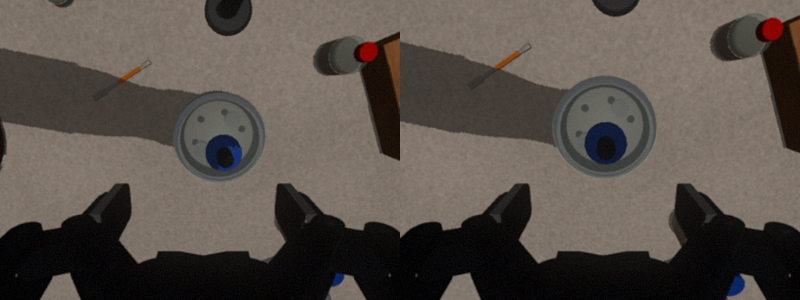

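Wrist views show the blue disc with the black knob, at about (285,193) and (262,183) full-resolution pixels. I'll fit the disc's outline in both.

```bash
cat >> h.py <<'E'
import json
def load(k): return cv2.imread(f"pics/w{k}.png"), json.load(open(f"pics/w{k}.json"))
def snap(k):
    c=robot.get_calibration("wrist"); im=robot.grab_frame("wrist"); cv2.imwrite(f"pics/w{k}.png",im)
    c={a:np.array(b).tolist() for a,b in c.items()}; json.dump(c,open(f"pics/w{k}.json","w")); return im,c
def circ(P):
    A=np.c_[2*P[:,:2],np.ones(len(P))]; s=np.linalg.lstsq(A,(P[:,:2]**2).sum(1),rcond=None)[0]
    return s[:2],np.sqrt(s[2]+s[:2]@s[:2])
E
python3 - <<'E'
from h import *
np.set_printoptions(precision=4,suppress=True)
for k in (0,1):
    im,c=load(k); b,g,r=[im[...,i].astype(int) for i in range(3)]
    m=((b>g+25)&(b>r+25)).astype(np.uint8); m[250:]=0
    n,l,s,ce=cv2.connectedComponentsWithStats(m); i=1+np.argmax(s[1:,4]); print(s[i],ce[i])
    cnt=max(cv2.findContours((l==i).astype(np.uint8),0,1)[0],key=cv2.contourArea)
    h=cv2.convexHull(cnt)[:,0]+0.0
    P=np.array([plane(c,u,.169) for u in h]); ctr,rad=circ(P); print("disc",ctr,rad,"resid",np.abs(np.linalg.norm(P[:,:2]-ctr,axis=1)-rad).max())
    # knob: dark blob inside disc hull -> its top at .197
    hm=cv2.fillConvexPoly(np.zeros_like(m),h.astype(int),1); d=((im.max(2)<45)&(hm>0)).astype(np.uint8)
    e=max(cv2.findContours(d,0,1)[0],key=cv2.contourArea)[:,0]
    P=np.array([plane(c,u,.197) for u in e]); print("knob",circ(P),len(e), e.min(0),e.max(0))
E
```

```text
[ 264  174   46   46 1068] [286.2547 194.4766]
disc [ 0.5163 -0.2235] 0.02312691608160245 resid 0.0009090633371363899
knob (array([ 0.5165, -0.2192]), np.float64(0.01105658587975216)) 67 [277 188] [298 214]
[ 237  158   53   52 1388] [262.7486 180.6189]
disc [ 0.5163 -0.2231] 0.022925287780777296 resid 0.0005027647472984585
knob (array([ 0.5171, -0.2207]), np.float64(0.01105138905404201)) 82 [251 174] [276 204]
```

Both views agree on the cap at (0.5163,-0.2233), with disc radius 23 mm against 24 expected. The fingertips must stay above the disc at z=0.169, so I'll grip the knob with the TCP at 0.247.

Run:
```python
from h import *
np.set_printoptions(precision=4,suppress=True)
x,y=.5163,-.2233
robot.move_pose([x,y,.32],[180,0,66]); robot.set_gripper(.05)
print(robot.line_to([x,y,.247],vel=.1,guard=8)); robot.pause(.2); o=robot.observe(); print(o["time"],o["tool_pos"],o["ft_force"],o["gripper_width"])
robot.set_gripper(0.0); robot.pause(.2); o=robot.observe(); print(o["time"],o["tool_pos"],o["ft_force"],o["gripper_width"])
robot.line_to([x,y,.33],vel=.1); robot.pause(.2)
o=robot.observe(); print(o["time"],o["tool_pos"],o["ft_force"],o["gripper_width"])
robot.line_to([x-.02,y+.05,.36],vel=.15);robot.pause(.2)
im,c=snap(2); print(robot.observe()["time"], proj(c,(x,y,.165)))
```

```text
False
4.8083 [ 0.5166 -0.2235  0.2477] [0.1877 0.6746 0.0616] 0.05011944511937246
5.4 [ 0.5165 -0.2234  0.2474] [-0.3144  0.5837  5.0328] 0.017697239331401042
6.5833 [ 0.5161 -0.2232  0.3294] [ 0.0129  0.2747 -0.0658] 0.01758147841762491
7.3917 [300.3508 222.5147]
```

View pics/w2.png

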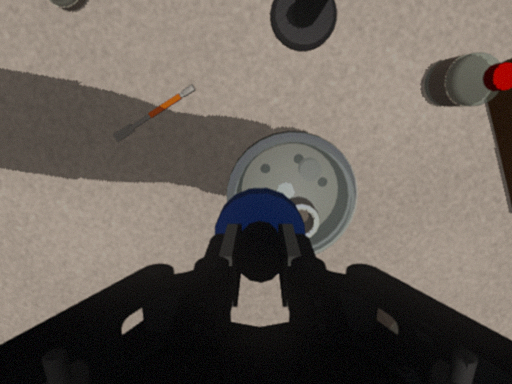

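The cap is in the gripper and the open white neck is visible at about (303,220), near the predicted (300,222). On to the tray.

Run:
```python
from h import *
np.set_printoptions(precision=4,suppress=True)
x,y=.482,.275; yaw=66+66
print(robot.ik([x,y,.25],[180,0,yaw]))
robot.move_pose([x,y,.25],[180,0,yaw]); robot.line_to([x,y,.115],vel=.12); robot.pause(.3)
def st(s): o=robot.observe(); print(s,o["time"],o["tool_pos"],o["ft_force"],o["gripper_width"])
st("above")
print(robot.line_to([x,y,.089],vel=.02,guard=3)); st("down"); robot.pause(.2)
robot.set_gripper(.05); robot.pause(.3); st("open")
p=robot.observe()["tool_pos"]; robot.line_to([x,y,.2],vel=.12)
robot.line_to([x-.01,y-.03,.36],vel=.2); robot.pause(.2); snap(3); st("end")
```

```text
[16.2007 -2.1436 -8.2964 83.8472  0.     64.2007]
above 10.6583 [0.4822 0.2751 0.1153] [-1.0593  0.5378 -0.2775] 0.01813584970494499
True
down 11.65 [0.4819 0.275  0.0934] [-0.0955  0.1497  5.364 ] 0.01803786530089736
open 12.5583 [0.4813 0.2748 0.0926] [-0.1658  0.3301 -0.0847] 0.050045463274690075
end 14.8167 [0.4717 0.2451 0.359 ] [0.3984 0.0101 0.1056] 0.04975230116561695
```

View pics/w3.png

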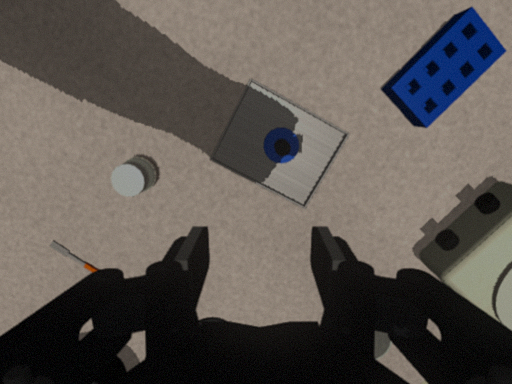

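The cap stands knob up near the middle of the tray, at about (282,146). Next I'll measure the neck from two opposite yaws so the camera bias cancels, then the probe.

Run:
```python
from h import *
np.set_printoptions(precision=4,suppress=True)
k=4; V=[]
for x,y,z,yaw in [(.62,-.028,.38,88),(.62,-.028,.38,-92),(.516,-.223,.36,-114),(.516,-.223,.36,66)]:
    print(robot.ik([x,y,z],[180,0,yaw]))
    robot.move_pose([x,y,z],[180,0,yaw]); robot.pause(.3); im,c=snap(k); k+=1
    u=proj(c,(x,y,.165)).astype(int); print(u,robot.observe()["time"]); a,b=max(u[0]-65,0),max(u[1]-65,0)
    V.append(cv2.resize(im[b:b+130,a:a+130],(390,290),interpolation=3)); print("crop",a,b)
cv2.imwrite("pics/v2.png",np.vstack([np.hstack(V[:2]),np.hstack(V[2:])]))
```

```text
[-14.639   11.7124  19.8555  98.1431   0.      77.361 ]
[258 177] 16.35
crop 193 112
[ -14.639    11.7124   19.8555   98.1431    0.     -102.639 ]
[260 178] 19.35
crop 195 113
[ -36.7022    0.5105    5.7955   95.285     0.     -102.7022]
[261 181] 20.5917
crop 196 116
[-36.7022   0.5105   5.7955  95.285    0.      77.2978]
[257 182] 23.5917
crop 192 117
```

View pics/v2.png

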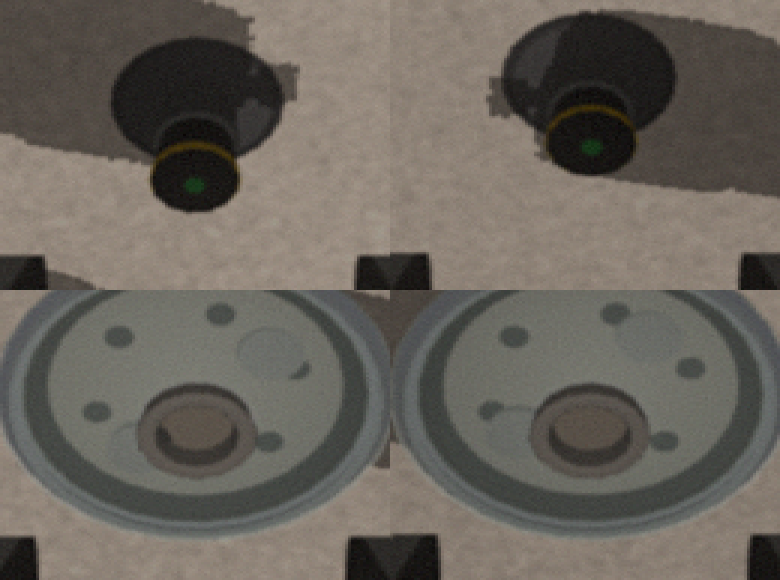

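Probe top with its green dot is at about (258,195) and (262,179). The neck ring is clear in both lower crops. I'll fit both by outline.

Run:
```python
from h import *
np.set_printoptions(precision=4,suppress=True)
def lower(m,c,z,u0):
    n,l,s,ce=cv2.connectedComponentsWithStats(m.astype(np.uint8))
    i=min([i for i in range(1,n) if s[i,4]>150],key=lambda i:np.linalg.norm(ce[i]-u0))
    h=max(cv2.findContours((l==i).astype(np.uint8),0,1)[0],key=cv2.contourArea)[:,0]+0.
    low=h[h[:,1]>h[:,1].max()-0.45*np.ptp(h[:,0])]
    P=np.array([plane(c,u,z) for u in low]); ctr,r=circ(P); return ctr,r,np.std(np.linalg.norm(P[:,:2]-ctr,axis=1)),s[i]
for k in (6,7):
    im,c=load(k); im=cv2.GaussianBlur(im,(3,3),0).astype(int); u0=proj(c,(.5163,-.2233,.165))
    m=(im[...,2]-im[...,0]>6); m[int(u0[1])+45:]=0;m[:int(u0[1])-45]=0; m[:,:int(u0[0])-45]=0; m[:,int(u0[0])+45:]=0
    print("neck",k,*lower(m,c,.165,u0))
for k in (4,5):
    im,c=load(k); b,g,r=[im[...,i].astype(int) for i in range(3)]
    u0=np.array([(258,195),(262,179)][k-4]); G=(g>r+15)&(g>b+10); G[:u0[1]-30]=0;G[u0[1]+30:]=0
    ys,xs=np.nonzero(G); print("dot",k,xs.mean(),ys.mean(),len(xs),plane(c,(xs.mean(),ys.mean()),.197))
    m=(im.max(2)<70); m[:u0[1]-12]=0; m[u0[1]+40:]=0; print("handle",k,*lower(m,c,.197,u0))
```

```text
neck 6 [ 0.5105 -0.2391] 0.039347779787953535 0.0009734333306976423 [ 215  136   90   71 4401]
neck 7 [ 0.5212 -0.2155] 0.032296762207891475 0.00611051773792261 [ 213  137   90   71 4258]
dot 4 257.42424242424244 194.57575757575756 33 [ 0.6192 -0.0351  0.197 ]
handle 4 [ 0.6193 -0.0337] 0.0117997298983012 0.00026426565457530603 [243 183  30  24 598]
dot 5 261.72222222222223 178.61111111111111 36 [ 0.6191 -0.035   0.197 ]
handle 5 [ 0.6191 -0.0369] 0.012750280682063903 0.0005690109557234224 [240 167  44  25 725]
```

Probe found at (0.6192,-0.0350); both opposite views agree within 0.1 mm. The neck mask was too loose, so I'll look at profiles.

Run:
```python
from h import *
for k in (6,7):
    im,c=load(k); im=cv2.GaussianBlur(im,(3,3),0).astype(int); u0=proj(c,(.5163,-.2233,.165)).round().astype(int); print(u0)
    print("col r-b",u0[1]-28,(im[u0[1]-28:u0[1]+30,u0[0],2]-im[u0[1]-28:u0[1]+30,u0[0],0]).tolist(), "r",im[u0[1]-28:u0[1]+30,u0[0],2].tolist())
    print("row r-b",u0[0]-30,(im[u0[1],u0[0]-30:u0[0]+30,2]-im[u0[1],u0[0]-30:u0[0]+30,0]).tolist(),"r",im[u0[1],u0[0]-30:u0[0]+30,2].tolist())
```

```text
[261 182]
col r-b 154 [8, 8, 7, 7, 6, 6, 7, 8, 10, 11, 12, 13, 13, 12, 13, 17, 18, 17, 17, 18, 17, 17, 18, 18, 16, 17, 18, 18, 17, 17, 18, 18, 16, 12, 9, 8, 8, 8, 9, 8, 9, 11, 12, 11, 12, 12, 10, 9, 7, 7, 6, 6, 6, 5, 4, 2, 1, 2] r [122, 123, 118, 102, 78, 63, 61, 67, 79, 90, 94, 93, 90, 87, 85, 88, 91, 92, 92, 92, 92, 92, 91, 91, 90, 91, 92, 92, 91, 91, 92, 92, 88, 77, 66, 61, 60, 59, 58, 60, 69, 82, 91, 92, 90, 90, 93, 103, 110, 112, 111, 110, 107, 96, 81, 70, 68, 69]
row r-b 231 [8, 6, 5, 4, 4, 4, 3, 3, 3, 5, 7, 9, 12, 13, 13, 12, 10, 8, 6, 4, 5, 8, 13, 16, 17, 18, 18, 16, 17, 17, 17, 17, 17, 17, 18, 17, 16, 18, 17, 15, 12, 9, 6, 7, 9, 12, 13, 13, 12, 9, 5, 1, 0, 1, 0, 0, 0, 0, 2, 5] r [114, 112, 109, 108, 108, 109, 109, 110, 110, 107, 98, 90, 89, 91, 92, 89, 78, 63, 53, 49, 49, 59, 76, 88, 91, 91, 91, 90, 90, 91, 91, 91, 91, 91, 91, 90, 90, 91, 90, 84, 73, 61, 53, 57, 71, 86, 91, 92, 89, 82, 75, 73, 73, 74, 73, 73, 73, 76, 85, 99]
[258 183]
col r-b 155 [9, 8, 7, 5, 6, 8, 7, 8, 10, 12, 12, 11, 10, 11, 13, 15, 17, 18, 17, 17, 17, 17, 17, 17, 16, 17, 16, 16, 17, 17, 18, 17, 15, 12, 9, 8, 8, 8, 8, 9, 8, 10, 12, 13, 12, 10, 8, 7, 8, 8, 7, 8, 7, 4, 2, 1, 1, 2] r [119, 118, 111, 94, 73, 60, 58, 64, 76, 87, 90, 87, 85, 83, 83, 85, 88, 89, 87, 87, 89, 89, 88, 88, 86, 86, 86, 87, 88, 88, 89, 88, 83, 74, 63, 56, 57, 58, 57, 59, 67, 80, 89, 90, 88, 88, 95, 104, 108, 108, 107, 107, 101, 87, 74, 67, 66, 67]
row r-b 228 [3, 3, 3, 3, 3, 3, 4, 4, 2, 3, 6, 9, 11, 11, 12, 12, 10, 7, 6, 8, 12, 13, 15, 17, 18, 16, 16, 17, 17, 17, 17, 17, 17, 16, 15, 15, 16, 17, 16, 15, 13, 10, 7, 7, 8, 11, 12, 12, 12, 11, 8, 4, 1, 0, -1, 0, 0, 0, 0, 2] r [101, 102, 103, 102, 102, 103, 104, 105, 103, 96, 86, 83, 85, 87, 87, 83, 72, 57, 50, 56, 69, 80, 86, 87, 88, 87, 87, 88, 88, 88, 88, 88, 88, 87, 87, 87, 87, 88, 86, 82, 74, 62, 52, 55, 69, 83, 87, 87, 86, 83, 80, 76, 74, 74, 72, 71, 70, 70, 72, 82]
```

Run:
```python
from h import *
np.set_printoptions(precision=4,suppress=True)
for k,u,v,O,I,L in [(6,261,182,(162,200.5),(168.3,194.3),((240.8,280.5),(247.5,275.1))),(7,258,183,(162.7,201),(169.3,195.3),((237.6,278.3),(244.2,272.1)))]:
    _,c=load(k)
    for (a,b),(l,r) in zip((O,I),L):
        A,B=plane(c,(u,a),.165),plane(c,(u,b),.165); C,D=plane(c,(l,v),.165),plane(c,(r,v),.165)
        R=cv2.Rodrigues(np.array(c["rvec"]))[0]; ex=R[0][:2]/np.linalg.norm(R[0][:2]); ey=np.array([-ex[1],ex[0]])
        m=ex*(ex@(C+D)[:2]/2)+ey*(ey@(A+B)[:2]/2)
        print(k,"centre",m,"diam rows",np.linalg.norm(A-B),"cols",np.linalg.norm(C-D))
```

```text
6 centre [ 0.5164 -0.2233] diam rows 0.03482597006236572 cols 0.034925817121694056
6 centre [ 0.5158 -0.2232] diam rows 0.023515066860910004 cols 0.02427838000253084
7 centre [ 0.5163 -0.2226] diam rows 0.034660818657723635 cols 0.03582380124729481
7 centre [ 0.5163 -0.2229] diam rows 0.02354184144746641 cols 0.024554717219524735
```

Neck centre is (0.5162,-0.2230), and its diameters come out at 35 and 24 mm, as they should. Now I'll grasp the probe.

Run:
```python
from h import *
np.set_printoptions(precision=4,suppress=True)
def st(s): o=robot.observe(); print(s,o["time"],o["tool_pos"],o["tcp_rot"],o["ft_force"],o["gripper_width"])
x,y=.6192,-.0350
robot.set_gripper(.06)
robot.move_pose([x,y,.30],[180,0,88]); robot.pause(.2)
print(robot.line_to([x,y,.208],vel=.1,guard=8)); robot.pause(.2); st("at")
robot.set_gripper(0.0); robot.pause(.2); st("grip")
print(robot.line_to([x,y,.40],vel=.1)); robot.pause(.3); st("up")
C={n:robot.get_calibration(n) for n in("scene","side")}
ims=[robot.grab_frame("scene"),robot.grab_frame("side")]; im,c=snap(8)
V=[]
for n,i in zip(C,ims):
    cv2.imwrite(f"pics/{n}8.png",i); u=proj(C[n],(x,y,.29)).astype(int); print(n,u-[30,50])
    V.append(cv2.resize(i[u[1]-50:u[1]+50,u[0]-30:u[0]+30],(300,500),interpolation=3))
cv2.imwrite("pics/v3.png",np.hstack(V))
```

```text
False
at 26.2167 [ 0.6195 -0.0351  0.2086] [179.9445   0.0133  87.9999] [-0.0025  0.1149 -1.1121] 0.059838310652309275
grip 26.825 [ 0.6193 -0.035   0.2082] [179.9823   0.0026  88.0005] [-1.451   0.3868  3.1362] 0.024570102798892723
False
up 29.1917 [ 0.6192 -0.035   0.3999] [-179.9882   -0.0025   88.0041] [ 0.482  -0.0393 -0.9631] 0.024808464976439733
scene [191 107]
side [218  92]
```

View pics/v3.png

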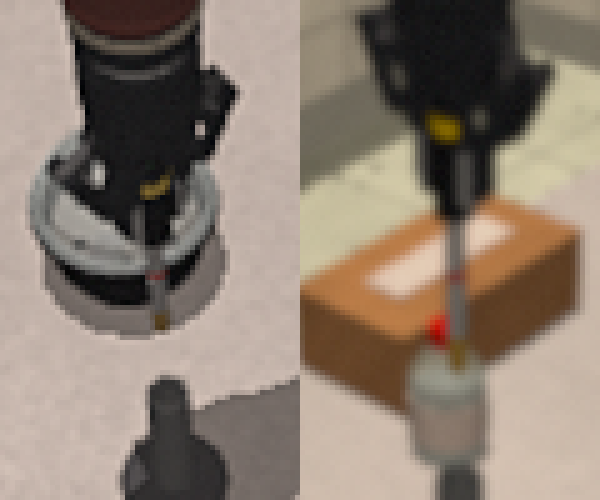

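View pics/w8.png

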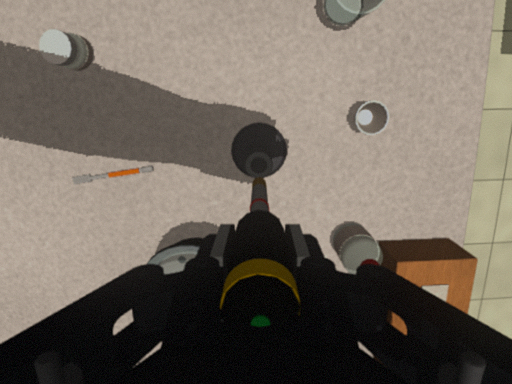

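The probe is held and looks upright: ring at (259,204) and tip at about (260,180) in the wrist view. I'll check tilt numerically against the upright prediction.

Run:
```python
from h import *
np.set_printoptions(precision=4,suppress=True)
im,c=load(8); S,D=robot.get_calibration("scene"),robot.get_calibration("side")
mk=np.array([.6192,-.035,.277]); tip=mk-[0,0,.07]; top=tip+[0,0,.182]
for n,p in (("mark",mk),("tip",tip),("top",top)): print(n,"pred wrist",proj(c,p),"scene",proj(S,p),"side",proj(D,p))
b,g,r=[cv2.GaussianBlur(im,(3,3),0)[...,i].astype(int) for i in range(3)]
m=(r>g+25)&(r-b>25)&(g<70); m[:,:240]=0; m[:,280:]=0; m[:190]=0; m[225:]=0; ys,xs=np.nonzero(m); print("red",xs.mean(),ys.mean(),len(xs),ys.min(),ys.max())
gr=(g>r+15)&(g>b+10); gr[:,:230]=0; gr[:,290:]=0; ys,xs=np.nonzero(gr); print("dot",xs.mean(),ys.mean())
for v in range(180,212,3):
    row=cv2.GaussianBlur(im,(3,3),0)[v,235:285].astype(int).max(1); d=np.diff(row); print(v,235+d.argmin()+.5,235+d.argmax()+.5,im[v,259].tolist())
print("mark tri",tri([ray(S,(222.2,162)),ray(D,(249.2,147.4))])); print("tip tri",tri([ray(S,(223.4,171.4)),ray(D,(249.4,163.6))]))
```

```text
mark pred wrist [257.6774 208.2393] scene [222.1456 159.9434] side [248.4613 146.0989]
tip pred wrist [258.0071 182.653 ] scene [223.1299 171.9475] side [248.7343 165.7577]
top pred wrist [256.1996 323.9449] scene [220.3936 138.6014] side [247.9847 111.5989]
red 258.48936170212767 200.85106382978722 47 198 207
dot 259.97014925373134 320.9452736318408
180 235.5 264.5 [25, 43, 57]
183 251.5 265.5 [34, 49, 59]
186 251.5 265.5 [45, 50, 53]
189 251.5 266.5 [49, 51, 55]
192 251.5 266.5 [52, 56, 58]
195 250.5 266.5 [49, 55, 57]
198 250.5 267.5 [34, 39, 65]
201 250.5 267.5 [42, 46, 57]
204 250.5 267.5 [47, 50, 54]
207 249.5 268.5 [50, 54, 54]
210 249.5 268.5 [27, 32, 35]
mark tri (array([ 0.6197, -0.0357,  0.2697]), [np.float64(0.002815759566874175), np.float64(0.00281575956687414)])
tip tri (array([ 0.6184, -0.0349,  0.2135]), [np.float64(0.0022244009396674), np.float64(0.0022244009396674906)])
```

Ring, tip and handle dot agree with an upright probe to about 1 mm, with tilt under 0.5°. Next I'll carry it over the neck and stop with the tip about 15 mm above the mouth to check.

Run:
```python
from h import *
np.set_printoptions(precision=4,suppress=True)
def st(s): o=robot.observe(); print(s,o["time"],o["tool_pos"],o["tcp_rot"],o["ft_force"],o["gripper_width"])
x,y=.5162,-.2230
robot.line_to([.6192,-.035,.43],vel=.1)
robot.move_pose([x,y,.43],[180,0,66]); robot.pause(.3)
robot.line_to([x,y,.373],vel=.06); robot.pause(.5); st("above")
im,c=snap(9); print("neck",proj(c,(x,y,.165)),"tip",proj(c,(x,y,.18)),"mark",proj(c,(x,y,.25)))
S,D=robot.get_calibration("scene"),robot.get_calibration("side"); a,b=robot.grab_frame("scene"),robot.grab_frame("side")
V=[cv2.resize(im[110:260,185:335],(450,450),interpolation=3)]
for i,C in ((a,S),(b,D)):
    u=proj(C,(x,y,.2)).astype(int); V.append(cv2.resize(i[u[1]-37:u[1]+38,u[0]-14:u[0]+15],(174,450),interpolation=3)); print(u-[14,37],proj(C,(x,y,.18)),proj(C,(x,y,.165)))
cv2.imwrite("pics/v4.png",np.hstack(V))
```

```text
above 32.5583 [ 0.5162 -0.223   0.373 ] [179.9969  -0.0005  66.001 ] [-0.5918 -0.7819 -1.5063] 0.024768003391654088
neck [257.89   179.2897] tip [257.8311 183.2098] mark [257.4456 208.902 ]
[199  90] [213.8344 130.6349] [214.0894 133.1972]
[296 117] [310.2199 159.617 ] [309.8462 163.4538]
```

View pics/v4.png

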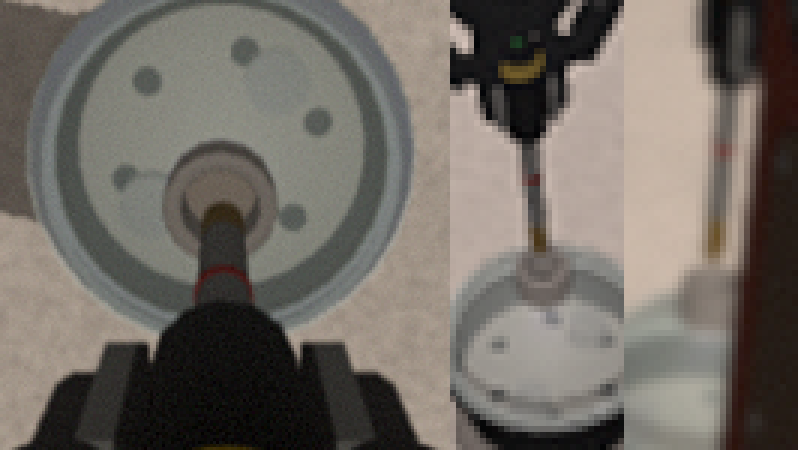

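Tip and rod sit over the bore, about 0.5–1 mm to image-right of the neck centre (crop: neck x≈220, tip x≈222, ring x≈223). I'll shift 0.7 mm back and lower.

Run:
```python
from h import *
np.set_printoptions(precision=4,suppress=True)
def st(s): o=robot.observe(); print(s,o["time"],o["tool_pos"],o["tcp_rot"],o["ft_force"],o["gripper_width"])
c=robot.get_calibration("wrist"); ex=cv2.Rodrigues(np.array(c["rvec"]))[0][0][:2]
x,y=np.array([.5162,-.2230])-.0007*ex; print(x,y)
robot.line_to([x,y,.373],vel=.02); robot.pause(.2)
print(robot.line_to([x,y,.288],vel=.03,guard=4)); robot.pause(.7); st("in")
im,c=snap(10); print("neck/mark",proj(c,(x,y,.165)))
S,D=robot.get_calibration("scene"),robot.get_calibration("side"); a,b=robot.grab_frame("scene"),robot.grab_frame("side")
V=[cv2.resize(im[110:260,185:335],(450,450),interpolation=3)]
for i,C in ((a,S),(b,D)):
    u=proj(C,(x,y,.18)).astype(int); V.append(cv2.resize(i[u[1]-37:u[1]+38,u[0]-14:u[0]+15],(174,450),interpolation=3)); print(u-[14,37],proj(C,(x,y,.165)))
cv2.imwrite("pics/v5.png",np.hstack(V))
```

```text
0.5155602293575233 -0.2227159360459963
False
in 36.8417 [ 0.5156 -0.2227  0.288 ] [179.9986  -0.0004  65.9983] [ 0.5227 -0.5673 -1.9259] 0.024724208430282803
neck/mark [257.4689 208.9171]
[200  93] [214.2674 133.1576]
[296 122] [309.9595 163.5586]
```

View pics/v5.png

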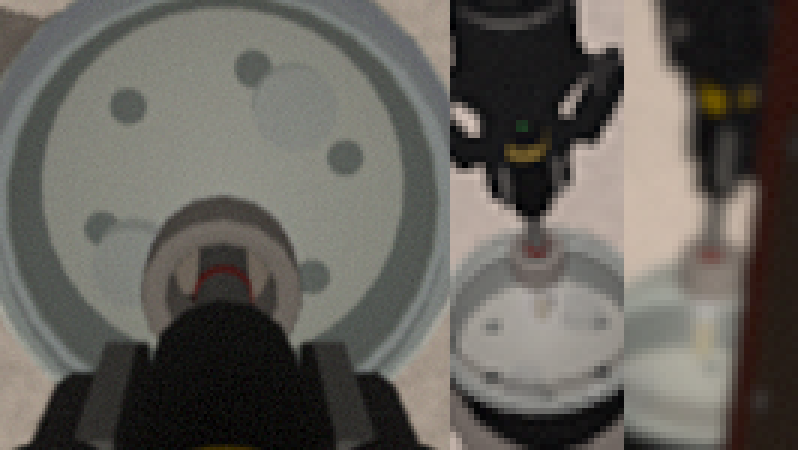

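The rod is centred: bore at crop x 166–278, ring at 197–251, front gap about 6 mm as expected. The ring is at the mouth and the arm is still, so I'm handing in.

```bash
python3 -c "
from plant import robot
print(robot.observe()['time'],abs(robot.observe()['qvel']).max()); robot.job_done()"
```

```text
36.9917 0.06976562991649328
the job is handed in; nothing more can be done
```

I lifted the cap off the neck and set it knob up near the middle of the tray. Then I took the probe from its tube and lowered it upright into the neck. I handed the job in at 37 s, with the gripper holding the probe still. The system reports no verdict.

**What the last checks showed:**
- **Centring:** in the last wrist picture the rod sits within about 1 mm of the bore's centre sideways, with the expected 6 mm gap in front.
- **Height:** the red ring is at the neck's mouth, judged from the pictures and from the planned probe height. I had no separate precise measurement of it.
- **Tilt:** about 0.5°, with the arm essentially motionless.
- **Contact:** I saw no contact with the desiccator, and the 4 N guard did not trip during the descent. That guard could not have detected a touch near the 0.15 N limit.
- **Cap:** I looked at it once, after letting go: upright in the tray, and I did not go near it again.
- **Bystanders:** I never commanded contact with any of them, but took no final measurement of their positions.

**Checks that failed or disagreed:**
- My first colour mask for the neck failed, so I measured it from brightness profiles read by eye. These gave about 35 and 24 mm across, against 36 and 24 given.
- The two fixed cameras placed the held probe's ring about 7 mm lower and its tip about 6 mm higher than planned, with rays missing by 2–3 mm. I trusted the sharper wrist view instead.
- In the scene camera, the tip looked about 0.5 pixel (roughly 2 mm) off from the neck just before the descent. The wrist view showed less than 1 mm, which I corrected by 0.7 mm.

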